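Stand the tablet up on its kickstand

ROBOT

A 6-joint arm with a two-finger parallel gripper is mounted at the origin on the work surface. World frame = base frame: x ahead of the robot, y to its left, z up, the work surface at z = 0. Lengths are in mm, angles in rad, forces in N, time in s.
With the tool pointing down it reaches from about 350 to 725 mm from the base axis. Payload 4.3 kg.
Tool frame: the origin (TCP) lies midway between the tips of the shut fingers; the grasp point (between the pads) lies 19 mm behind it (manip.grip_point_offset is the distance from the TCP to the grasp point, in mm); z points along the fingers, y is the line along which they close (so a half turn about z gives the same grasp; the last joint's range is limited). The gripper opens to 85 mm and grips with 20 to 120 N. Pads are 22 mm wide; open, the fingers measure 114 mm over their backs; the gripper's body (76 mm by 85 mm) begins 54 mm behind the grasp point. The pads swing forward as they close: fully open they stand 13 mm farther back than shut.
Start: joints at [1.174, 0.377, 0.081, 1.274, 0, 1.46], TCP at [162.665, 551.55, 231.329] pointing down, gripper open.
Joint ranges: [-2.72, 2.72], [-0.84, 1.66], [-1.02, 1.22], [-1.77, 2.12], [-1.37, 1.28], [-3.14, 3.14]. Speed limits (rad/s): [2.57, 2.57, 3.14, 3.14, 3.14, 3.14].

INTERFACE

Orientations are given as a 3x3 rotation matrix whose columns are the frame's x, y, z axes.
In Python, from workcell import manip, grab_frame, camera_params, find_in, tip_of gives the robot as it stands.
- The arm moves only by the tool step_arm, never from a script. Its argument "targets" is text: rows parted by semicolons, each of 7 numbers parted by spaces: the closure, from -1 (fully open) to 1 (shut), then the shift along the world's x, y, z in mm, then the turn, a rotation vector about the world's x, y, z in rad. In form: jaw tx ty tz ax ay az; .... A call has 1 to 8 rows; each row is the pose to reach, as a shift and turn from the pose commanded when the call began; what a row does not reach only later rows make up. A row lasts 1/10 s, in which the tool goes at most 50 mm and 8.59 degrees, less where a joint would pass 70% of its speed; a pose out of reach is approached as far as the arm can. A call with a gripper value outside its range is refused whole. The fingers move at their own pace and stop on an object; the grip force is fixed at half the most. Time passes only in rows, so rows that repeat a pose let the fingers close. It gives the time, the measured TCP pose, the force, the opening and the grip force at its end, in the units of the state.
- manip.observe(): the state, without advancing time (a new reading comes with each control period).
- grab_frame(name): name is "side" or "top"; returns the picture (420x560x3 uint8, blue, green, red); there is no depth.
- camera_params(name): a dict with "K" (3x3 intrinsics, pixels), "k1" (the pictures are not rectified: a ray, as slopes to the right and down, at radius r is drawn at 1 + k1 r^2 times it, then the intrinsics apply), "rvec" (rotation vector, rad) and "tvec" (3), from world to camera coordinates, as OpenCV has them. Camera axes: x right, y down, z forward; pixel columns grow to the right and rows downward; lengths in mm; the calibration is good to about 2 mm. A picture is of the moment at which its call begins. camera_params takes no time and is no camera call.
- manip.job_done(): hands the job in; it is judged then, once.
Trained networks look in the newest picture that a camera, given by its name, has taken for a name from the list of things; names that differ only in an ending like _2 or _b are one class to them, and where a whole thing is asked for, a point or a joint stands for the part that bears it (a point fixed in the world has none). Each returns a list of dicts, best first, with "score" (0 to 1); they miss things now and then, are a little off and sometimes report something else, mostly with a low value. They report only what shows in the picture. A call takes as long as a camera call. They do not tell look-alikes from the thing itself.
- find_in(camera, thing): "box" ([centre column, centre row, width, height] in pixels, round what is visible of it).
- tip_of(camera, thing): "location" ([column, row] in pixels: a listed point, or the origin of a listed thing).
The state is a dict: "time_s": time; "q": joint angles; "joint_vel": joint speeds; "joint_torque": joint torques, N m; "position": TCP position; "ee_rot": TCP orientation; "contact_force": force on the tool from outside, world axes, zero at the start; "torque": the same for the moment, N m; "opening": opening from 0.0 (shut) to 1.0 (fully open); "finger_force": force on a finger pad.
Only numpy, scipy, OpenCV 4.12 (cv2) and the standard library are available. Lean on these libraries where they do the work, as an engineer would, in place of code of your own. Each camera call takes 0.05 s, during which the arm holds its last target. There are 200 camera calls.

TASK

One of the two tablets in the slotted racks has an orange kickstand folded up against its back. Swing that kickstand fully open, then take the tablet out of its rack and stand it up, leaning back on the kickstand, in the middle of the green mat. Do not let it fall over, and leave the other tablet in its rack.

Things in the scene. Friction and masses are not known exactly. Their poses are not given: they have to be found in the camera images.
- tablet_mid (a point): Centre of the tablet to stand up: black slab, grey back, 12 mm thick (x, screen to back), 165 wide (y), 115 tall (z, bottom to top edge), 0.33 kg. It stands in a rack slot, leaning up to 5 degrees, screen roughly towards the robot. A strip under its bottom edge (x -5 to +1 mm) carries it; stood on its open kickstand it leans back 18 degrees.
- kickstand (a joint): Angle of the orange kickstand, rad: 0 folded up the back, 2.0 open at its stop. Plate 40 mm wide, 6 thick; hinge along tablet y at x +11, z +4.5 mm from tablet_mid, 77 mm from its round end (46 wide, 8 thick), which when folded is 27 mm above the top edge. Its end swings to tablet +x, then down. A friction hinge: it stays where left; 2 to 4 N near the end moves it.
- mat: Fixed green repair mat lying flat on the bench, 260 mm (its x) by 300 mm (its y), 4 mm thick; origin at the centre of its underside. The mat and the two racks lie side by side (left, middle, right) in any order.
- other_tablet_mid (a point): Centre of the other tablet, to be left alone: like the first and axes, blue back, no kickstand. Each tablet has its own fixed grey rack: base 75 x 180 mm, 10 mm thick, with two walls 36 mm high and 150 mm long that leave a slot 15 mm wide, along the tablet's width, open at the top.
There are look-alikes about, which are no part of the job. What is shaped like the part that bears tablet_mid but blue or yellow is not meant.

How it is judged (in metres and radians):
On the way:
1. the kickstand is fully open (value of joint kickstand above 1.82 rad), for 0.2 s.
At the end, for the whole second after the job is handed in: Kickstand within 10 degrees of its stop; tablet released and still, bottom edge down, leaning 10 to 26 degrees, its centre within 50 mm (level) of the middle of the mat and 50 to 70 mm above the bench; other tablet within 30 mm of its start (value of joint kickstand above 1.82 rad and horizontal distance between tablet_mid and mat below 0.05 m and angle between tablet_mid's own z axis and vertical between 0.17 and 0.46 rad and height (world z) of tablet_mid between 0.05 and 0.07 m and distance of other_tablet_mid from where it was at the start of the episode below 0.03 m); the robot touches nothing.
It fails at once if the tablet is tipped over (more than 60 degrees from upright) (angle between tablet_mid's own z axis and vertical above 1.05 rad).
It fails at once if the other tablet is moved by more than 30 mm (distance of other_tablet_mid from where it was at the start of the episode above 0.03 m).
It also fails if it takes over 59 s, if anything falls off the work surface, if the arm or the gripper's body presses on something with over 40 N, if the wrist force passes 120 N, or if a joint passes its speed limit or range.

## Working session

There is one attempt and no reset: what is moved stays moved. The work goes in short steps, Python scripts to look and compute and a tool call to move; the robot and the scene stay as the last step left them, time stands still between calls to the robot, and variables do not carry over. Pictures are saved under pics/ and viewed, at most 10 in all, crops included, and the job is handed in when it is done.

Besides the shell and the picture viewer there is one more tool, called after "Request:" as name(argument=value, ...), one argument or row to a line, values as JSON. step_arm: Moves the arm, as the interface text tells. Its arguments: {"type":"object","properties":{"targets":{"type":"string"}},"required":["targets"]}

```bash
mkdir -p pics; cat > h.py <<'E'
import numpy as np, cv2
from workcell import manip, grab_frame, camera_params, find_in, tip_of
def cam(n):
    c=camera_params(n); R=cv2.Rodrigues(np.array(c["rvec"],float))[0]; t=np.array(c["tvec"],float).ravel()
    return np.array(c["K"],float),c["k1"],R,t
def ray(n,px):
    K,k1,R,t=cam(n); u=cv2.undistortPoints(np.array([[px]],float),K,np.array([k1,0,0,0.]))[0,0]
    return -R.T@t, R.T@np.array([u[0],u[1],1.])
def atz(n,px,z):
    o,d=ray(n,px); return o+d*(z-o[2])/d[2]
def proj(n,P):
    K,k1,R,t=cam(n); return cv2.projectPoints(np.array(P,float).reshape(-1,1,3),R,t,K,np.array([k1,0,0,0.]))[0][:,0]
def tri(ps):
    A=np.zeros((3,3));b=np.zeros(3)
    for n,px in ps:
        o,d=ray(n,px); d=d/np.linalg.norm(d); M=np.eye(3)-np.outer(d,d); A+=M;b+=M@o
    return np.linalg.solve(A,b)
E
python3 - <<'E'
from h import *
np.set_printoptions(precision=1,suppress=True)
for n in("side","top"):
    im=grab_frame(n); cv2.imwrite(f"pics/{n}0.png",im)
    K,k1,R,t=cam(n); print(n,-R.T@t,R[2],K[0,0])
    for th in("tablet_mid","kickstand","mat","other_tablet_mid"):
        print(th,[(np.round(d["box"]),round(d["score"],2)) for d in find_in(n,th)][:4],[(np.round(d["location"]),round(d["score"],2)) for d in tip_of(n,th)][:4])
print(manip.observe()["ee_rot"], manip.observe()["time_s"])
E
```

```text
side [ 169.7 -849.   913. ] [ 0.2  0.7 -0.7] 395.73131247100275
tablet_mid [(array([402., 367.,  78.,  61.]), 0.9), (array([342., 284.,  24.,  76.]), 0.86), (array([288., 367.,  80.,  76.]), 0.68), (array([250., 241.,  64.,  51.]), 0.64)] [(array([340., 283.]), 0.96), (array([250., 239.]), 0.89), (array([288., 367.]), 0.74), (array([401., 365.]), 0.74)]Traceback (most recent call last):
  File "<stdin>", line 7, in <module>
ValueError: it knows: mat, other_tablet_mid, tablet_mid
```

View pics/side0.png

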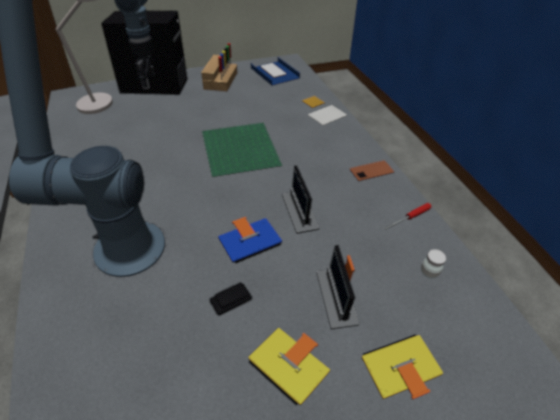

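The side view shows the mat at (240,148) and two racked tablets, at (300,195) and (340,283). Orange shows behind the second at (350,266). The flat look-alikes are blue (250,240), yellow (288,366) and yellow (402,365).

```bash
python3 - <<'E'
from h import *
np.set_printoptions(precision=1,suppress=True)
im=grab_frame("top"); cv2.imwrite("pics/top0.png",im)
K,k1,R,t=cam("top"); print(-R.T@t,R[2],K[0,0])
for n in("side","top"):
  for th in("tablet_mid","mat","other_tablet_mid"):
    print(n,th,[(np.round(d["box"]),round(d["score"],2)) for d in find_in(n,th)][:4],[(np.round(d["location"],1),round(d["score"],2)) for d in tip_of(n,th)][:4])
im2=cv2.imread("pics/side0.png")[220:340,280:400]
cv2.imwrite("pics/crop0.png",cv2.resize(im2,None,fx=5,fy=5,interpolation=cv2.INTER_CUBIC))
print(manip.observe()["ee_rot"], manip.observe()["time_s"])
E
```

```text
[ 296.2  -51.6 1103. ] [ 0.1  0.  -1. ] 389.3602922985448
side tablet_mid [(array([402., 367.,  78.,  61.]), 0.9), (array([342., 284.,  24.,  76.]), 0.86), (array([288., 367.,  80.,  76.]), 0.68), (array([250., 241.,  64.,  51.]), 0.64)] [(array([340. , 282.6]), 0.96), (array([250.1, 238.6]), 0.89), (array([288.5, 367.4]), 0.74), (array([401.2, 364.7]), 0.74)]
side mat [(array([240., 151.,  79.,  58.]), 0.77)] [(array([239.2, 143.8]), 0.64)]
side other_tablet_mid [(array([304., 197.,  17.,  58.]), 0.79)] [(array([303.4, 196.2]), 0.85)]
top tablet_mid [(array([437., 246.,  69.,  58.]), 0.97), (array([290., 233.,  50.,  64.]), 0.65), (array([469., 158.,  54.,  60.]), 0.62)] [(array([462. , 156.3]), 0.9), (array([389.4, 174.4]), 0.72), (array([295.8, 231.4]), 0.6), (array([437.2, 248. ]), 0.57)]
top mat [(array([131., 197., 114.,  98.]), 0.83)] [(array([130.1, 198.2]), 0.93)]
top other_tablet_mid [(array([265., 164.,  63.,  18.]), 0.72)] [(array([263.6, 163.3]), 0.79)]
[[-1.   0.3  0. ]
 [ 0.3  1.   0. ]
 [-0.   0.  -1. ]] 0.85
```

View pics/top0.png

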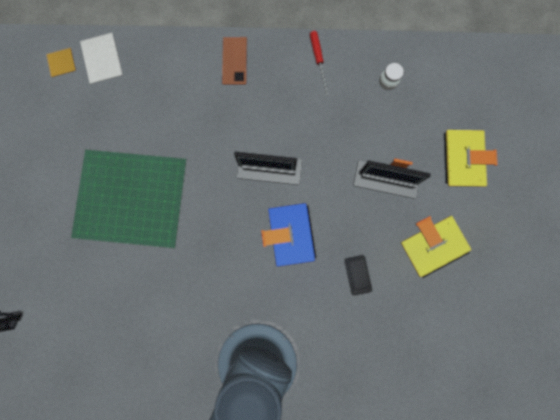

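View pics/crop0.png

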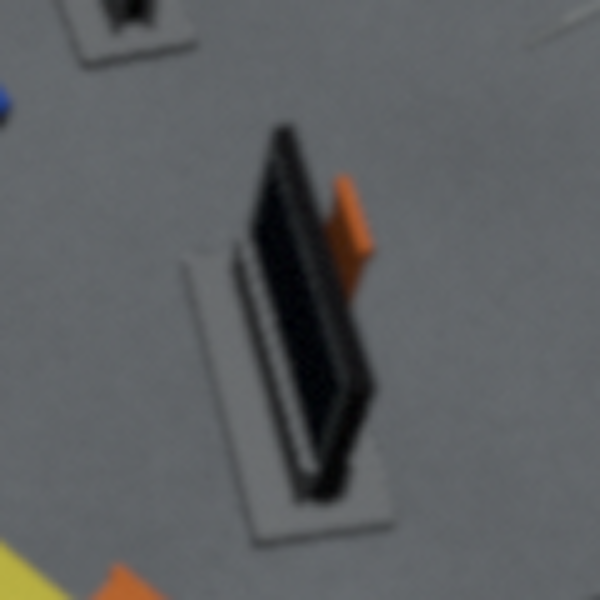

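```bash
python3 - <<'E'
from h import *
np.set_printoptions(precision=1,suppress=True)
im=cv2.imread("pics/top0.png")[145:205,350:435]
cv2.imwrite("pics/crop1.png",cv2.resize(im,None,fx=9,fy=9,interpolation=cv2.INTER_CUBIC))
print("mid tri",tri([("side",(340,282.6)),("top",(389.4,174.4))]),"other",tri([("side",(303.4,196.2)),("top",(263.6,163.3))]))
print("mat",atz("top",(130.1,198.2),0),[atz("top",p,4) for p in((86,151),(186,157),(176,247),(72,238))])
print("sidecorners z127.5:",atz("side",(337,245.4),127.5),atz("side",(354.4,297),127.5))
E
```

```text
mid tri [ 522.7 -348.2   59. ] other [551.2  -5.   51.5]
mat [445.1 379.7   0. ] [array([580.2, 518. ,   4. ]), array([569.2, 224.1,   4. ]), array([309.2, 237.9,   4. ]), array([326.3, 536. ,   4. ])]
sidecorners z127.5: [ 538.1 -280.4  127.5] [ 511.  -436.2  127.5]
```

View pics/crop1.png

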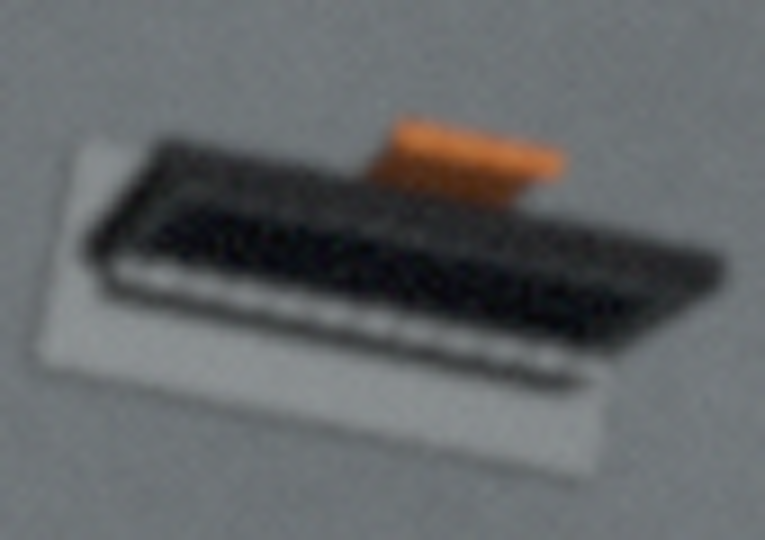

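```bash
python3 - <<'E'
from h import *
np.set_printoptions(precision=1,suppress=True)
f=lambda p,z:atz("top",(350+p[0]/9,145+p[1]/9),z)
def show(n,a,b):
    d=a-b; print(n,a,b,"mid",(a+b)/2,"len",np.linalg.norm(d),"yaw",np.degrees(np.arctan2(-d[0],d[1])))
for z in(128,132): show(f"backtop{z}",f((165,140),z),f((725,255),z))
show("kick",f((395,120),154),f((568,155),154))
show("rackfront",f((40,360),10),f((600,475),10))
show("side",atz("side",(337,245.4),129),atz("side",(354.4,297),129))
# orange kick end in side crop
show("kickside",atz("side",(280+345/5,220+177/5),154),atz("side",(280+373/5,220+248/5),154))
E
```

```text
backtop128 [ 540.7 -274.6  128. ] [ 511.5 -432.7  128. ] mid [ 526.1 -353.7  128. ] len 160.75077238656982 yaw -10.467700779751894
backtop132 [ 539.7 -273.7  132. ] [ 510.6 -431.2  132. ] mid [ 525.1 -352.4  132. ] len 160.09127317312493 yaw -10.467700779751903
kick [ 541.4 -332.2  154. ] [ 532.8 -379.9  154. ] mid [ 537.1 -356.1  154. ] len 48.40442201473863 yaw -10.324194037977938
rackfront [ 498.1 -262.    10. ] [ 466. -438.   10.] mid [ 482.1 -350.    10. ] len 178.90312260011456 yaw -10.355051376584168
side [ 537.4 -281.5  129. ] [ 510.4 -437.   129. ] mid [ 523.9 -359.2  129. ] len 157.80100694045927 yaw -9.874314802552217
kickside [ 540.4 -338.1  154. ] [ 534.1 -381.4  154. ] mid [ 537.2 -359.8  154. ] len 43.72594763477535 yaw -8.190109740253401
```

The racked tablet with orange behind it, at (340,283) in the side view and (392,175) in the top view, is the target. The close crop confirms an orange end sticking up behind a black slab in a rack. The flat blue and yellow ones are look-alikes, and the rack at (268,167) has no orange. I'll approach it now.

Request:
step_arm(
  targets="1 290 -250 20 0 0 -1.12; 1 290 -250 20 0 0 -1.12; 1 290 -250 20 0 0 -1.12; 1 290 -250 20 0 0 -1.12; 1 290 -250 20 0 0 -1.12; 1 290 -250 20 0 0 -1.12; 1 290 -250 20 0 0 -1.12; 1 290 -250 20 0 0 -1.12",
)

```text
time_s: 1.65
position: [455.0, 299.2, 251.6]
ee_rot: [[-0.157, 0.988, 0.001], [0.988, 0.157, -0.0], [-0.0, 0.001, -1.0]]
contact_force: [-1.2, 1.0, 0.3]
opening: -0.002
finger_force: 0.0
```

Request:
step_arm(
  targets="1 40 -390 0 0 0 -0.339; 1 40 -390 0 0 0 -0.339; 1 40 -390 0 0 0 -0.339; 1 40 -390 0 0 0 -0.339; 1 40 -390 0 0 0 -0.339; 1 40 -390 0 0 0 -0.339; 1 40 -390 0 0 0 -0.339; 1 40 -390 0 0 0 -0.339",
)

```text
time_s: 2.45
position: [492.6, -91.1, 251.6]
ee_rot: [[0.175, 0.984, 0.001], [0.984, -0.175, -0.0], [-0.0, 0.001, -1.0]]
contact_force: [0.7, -0.4, -0.3]
opening: -0.001
finger_force: 0.0
```

Request:
step_arm(
  targets="1 -4 -258 -50 0 0 0; 1 -4 -258 -50 0 0 0; 1 -4 -258 -50 0 0 0; 1 -4 -258 -50 0 0 0; 1 -4 -258 -50 0 0 0; 1 -4 -258 -50 0 0 0; 1 -4 -258 -112 0 0 0; 1 -4 -258 -112 0 0 0",
)

```text
time_s: 3.25
position: [486.0, -344.4, 134.7]
ee_rot: [[0.175, 0.985, -0.006], [0.985, -0.175, 0.006], [0.005, -0.007, -1.0]]
contact_force: [-1.2, 1.3, -0.7]
opening: 0.001
finger_force: 0.0
```

```bash
python3 - <<'E'
from h import *
im=grab_frame("side")[190:340,260:420]; a=cv2.resize(im,None,fx=3.7,fy=3.7,interpolation=cv2.INTER_CUBIC)
cv2.imwrite("pics/s1.png",a)
E
```

```text
(no output)
```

View pics/s1.png

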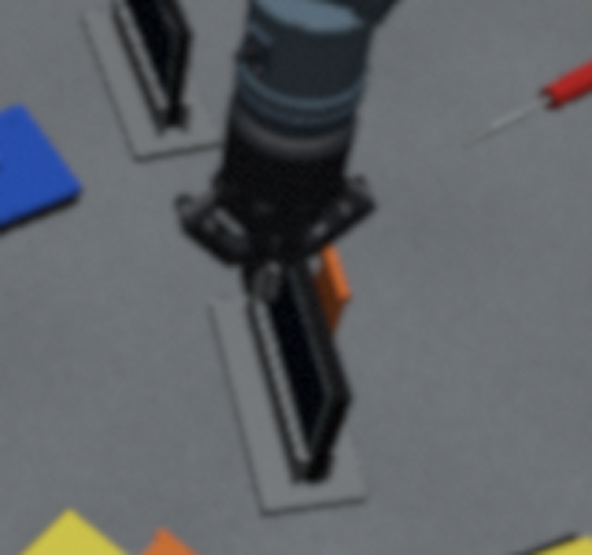

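Request:
step_arm(
  targets="1 12 -2 0 0 0 0; 1 22 -4 0 0 0 0; 1 30 -5 0 0 0 0; 1 37 -7 -1 0 0 0; 1 43 -8 -2 0 0 0; 1 52 -9 -5 0 0 0; 1 61 -11 -9 0 0 0; 1 61 -11 -9 0 0 0",
)

```text
time_s: 4.1
position: [550.6, -357.4, 129.3]
ee_rot: [[0.174, 0.985, 0.0], [0.985, -0.174, 0.0], [0.0, -0.0, -1.0]]
contact_force: [-0.4, 0.5, -0.6]
opening: -0.003
finger_force: 0.0
```

```bash
python3 - <<'E'
from h import *
im=grab_frame("side")[190:340,260:420]; a=cv2.resize(im,None,fx=2.5,fy=2.5,interpolation=cv2.INTER_CUBIC)
im=grab_frame("top")[110:230,330:450]; b=cv2.resize(im,(375,375),interpolation=cv2.INTER_CUBIC)
cv2.imwrite("pics/s2.png",np.hstack([a,b]))
o=manip.observe();print(o["position"],o["contact_force"])
E
```

```text
[ 549.82946981 -357.28272815  129.53654123] [-0.04958979 -0.5794909   0.41949135]
```

View pics/s2.png

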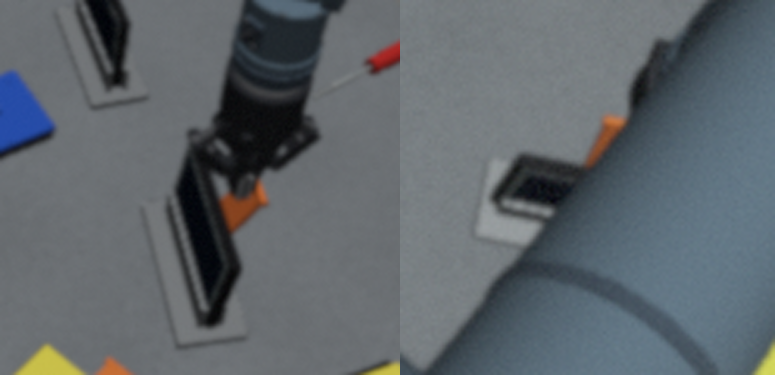

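The kickstand is swinging (about 0.6 rad). I'll continue the arc, tilting the tool away from the tablet.

Request:
step_arm(
  targets="1 7 -1 -6 0.01 0.06 0; 1 14 -3 -12 0.02 0.12 0; 1 20 -4 -19 0.03 0.16 0; 1 26 -5 -27 0.04 0.2 0; 1 29 -5 -35 0.04 0.24 0; 1 32 -6 -44 0.05 0.28 0; 1 33 -6 -54 0.06 0.31 0; 1 34 -6 -62 0.06 0.34 0",
)

```text
time_s: 5.0
position: [584.2, -363.9, 68.2]
ee_rot: [[0.174, 0.927, -0.333], [0.985, -0.164, 0.059], [-0.0, -0.338, -0.941]]
contact_force: [-0.8, 1.0, 3.2]
opening: 0.003
finger_force: 1.5
```

Request:
step_arm(
  targets="1 0 0 -4 0 0 0; 1 1 0 -8 0 0 0; 1 1 0 -12 0 0 0; 1 1 0 -14 0 0 0; 1 1 0 -14 0 0 0",
)

```text
time_s: 5.5
position: [584.5, -363.5, 54.7]
ee_rot: [[0.174, 0.927, -0.333], [0.985, -0.164, 0.059], [-0.0, -0.338, -0.941]]
contact_force: [-0.3, 1.0, 1.2]
opening: 0.001
finger_force: 0.2
```

Request:
step_arm(
  targets="1 0 0 -2 0 0 0; 1 0 0 -4 0 0 0; 1 0 0 -6 0 0 0; 1 0 0 -6 0 0 0",
)

```text
time_s: 5.9
position: [584.6, -363.5, 48.1]
ee_rot: [[0.174, 0.927, -0.333], [0.985, -0.164, 0.059], [-0.0, -0.338, -0.941]]
contact_force: [-0.1, 0.1, 2.4]
opening: -0.0
finger_force: 1.2
```

```bash
python3 - <<'E'
from h import *
o=manip.observe();print(o["position"],o["contact_force"])
im=grab_frame("side")[190:340,260:420]; a=cv2.resize(im,None,fx=4,fy=4,interpolation=cv2.INTER_CUBIC)
cv2.imwrite("pics/s3.png",a)
E
```

```text
[ 584.62092533 -363.52417307   48.07952625] [-0.05484978  0.08215751  2.40202096]
```

View pics/s3.png

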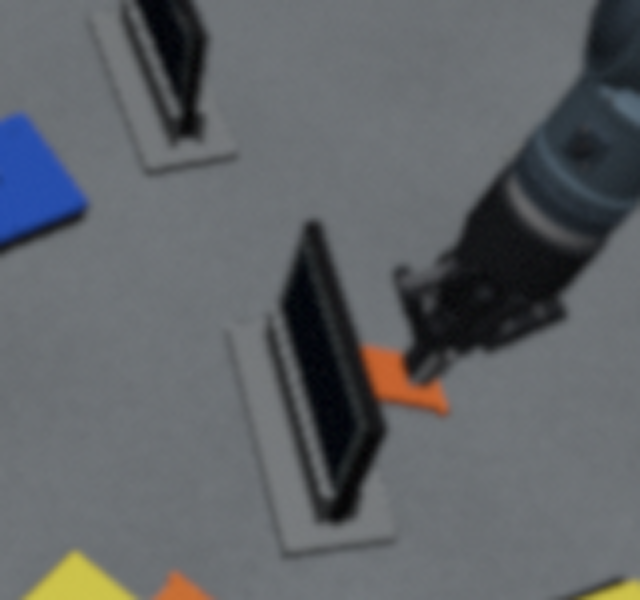

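The kickstand is open past horizontal, with the fingertip on it at about (425,378) in the crop. The force is still low, so it isn't at the stop yet. I'll push on.

Request:
step_arm(
  targets="1 0 0 -2 0 0 0; 1 0 0 -4 0 0 0; 1 0 0 -4 0 0 0",
)

```text
time_s: 6.25
position: [584.8, -363.5, 44.2]
ee_rot: [[0.174, 0.927, -0.333], [0.985, -0.164, 0.059], [-0.0, -0.338, -0.941]]
contact_force: [0.5, 1.0, 3.0]
opening: 0.003
finger_force: 1.2
```

Request:
step_arm(
  targets="1 0 0 -2 0 0 0; 1 0 0 -3 0 0 0; 1 0 0 -3 0 0 0",
)

```text
time_s: 6.55
position: [584.9, -363.6, 43.6]
ee_rot: [[0.174, 0.927, -0.332], [0.985, -0.164, 0.058], [-0.001, -0.337, -0.941]]
contact_force: [-0.8, 0.9, 12.0]
opening: 0.003
finger_force: 4.8
```

Request:
step_arm(
  targets="1 0 0 2 0 0 0; 1 2 0 20 0 0 0; 1 8 -1 60 0 0 0; 1 8 -1 110 0 0 0; 0 8 -1 150 0 0 0; 0 -20 4 170 -0.03 -0.15 0; 0 -50 8 170 -0.05 -0.29 0; 0 -62 8 170 -0.06 -0.34 0",
)

```text
time_s: 7.35
position: [549.7, -363.4, 211.3]
ee_rot: [[0.175, 0.976, -0.131], [0.984, -0.174, 0.025], [0.002, -0.133, -0.991]]
contact_force: [1.4, -0.8, 0.4]
opening: 0.497
finger_force: 0.0
```

```bash
python3 - <<'E'
from h import *
o=manip.observe();print(o["position"],o["ee_rot"],o["opening"],o["contact_force"])
im=grab_frame("side")[190:340,260:420]; a=cv2.resize(im,None,fx=4,fy=4,interpolation=cv2.INTER_CUBIC)
cv2.imwrite("pics/s4.png",a)
print([(np.round(d["location"],1),round(d["score"],2)) for d in tip_of("side","tablet_mid")])
E
```

```text
[ 549.68608291 -363.41808436  211.32208868] [[ 0.17543285  0.9757692  -0.13075846]
 [ 0.98449019 -0.17367033  0.0248531 ]
 [ 0.00154202 -0.13309047 -0.99110269]] 0.49676761577330947 [ 1.41681343 -0.77681778  0.3646743 ]
[(array([288.5, 365.2]), 0.77), (array([340.9, 283.6]), 0.75), (array([251.7, 244.5]), 0.69)]
```

View pics/s4.png

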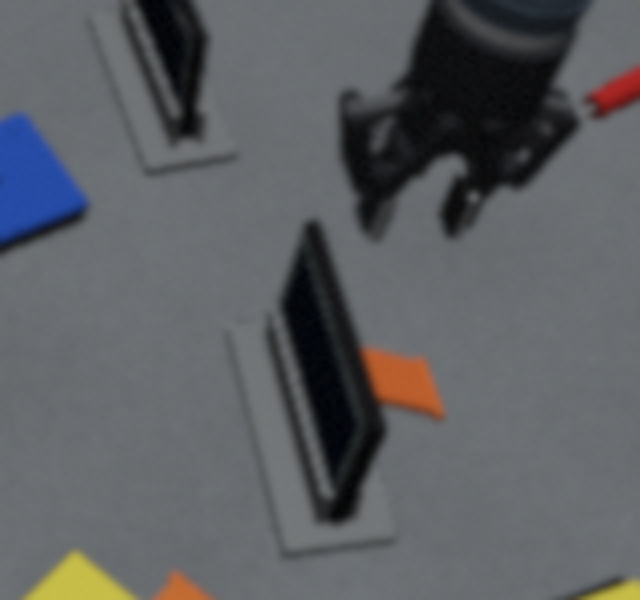

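The kickstand is fully open, with its end at (435,405) in the crop, and the tablet is still in its rack. Next I'll settle above it.

Request:
step_arm(
  targets="0 0 0 0 0 0 0; 0 0 0 0 0 0 0",
)

```text
time_s: 7.65
position: [550.1, -363.6, 211.9]
ee_rot: [[0.176, 0.975, -0.134], [0.984, -0.174, 0.026], [0.002, -0.136, -0.991]]
contact_force: [-0.5, 0.1, 0.6]
opening: 0.502
finger_force: 0.0
```

Request:
step_arm(
  targets="0 -27 8 -10 -0.025 -0.134 0; 0 -27 8 -10 -0.025 -0.134 0; 0 -27 8 -50 -0.025 -0.134 0; 0 -27 8 -80 -0.025 -0.134 0; 0 -27 8 -100 -0.025 -0.134 0; 0 -27 8 -114 -0.025 -0.134 0; 0 -27 8 -114 -0.025 -0.134 0",
)

```text
time_s: 8.35
position: [523.0, -355.4, 95.2]
ee_rot: [[0.175, 0.985, -0.004], [0.985, -0.175, 0.003], [0.002, -0.004, -1.0]]
contact_force: [0.4, -0.1, 0.3]
opening: 0.507
finger_force: 0.0
```

```bash
python3 - <<'E'
from h import *
o=manip.observe();print(o["position"],o["ee_rot"],o["opening"],o["contact_force"])
im=grab_frame("side")[190:340,260:420]; a=cv2.resize(im,None,fx=4,fy=4,interpolation=cv2.INTER_CUBIC)
cv2.imwrite("pics/s5.png",a)
E
```

```text
[ 522.98906462 -355.35638978   95.24174907] [[ 0.1752138   0.9845231  -0.00379262]
 [ 0.98452723 -0.17520216  0.00321356]
 [ 0.00249935 -0.00429699 -0.99998764]] 0.5066339082387681 [ 0.36101017 -0.13080811  0.26039277]
```

View pics/s5.png

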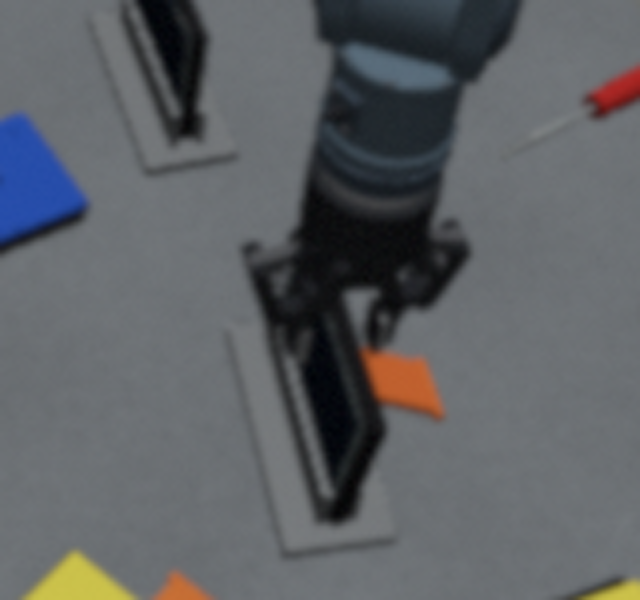

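The fingers straddle the top edge, front at (300,350) and back at (380,335), clear of the kickstand. I'll close now.

Request:
step_arm(
  targets="0.3 0 0 0 0 0 0; 0.6 0 0 0 0 0 0; 1 0 0 0 0 0 0; 1 0 0 0 0 0 0; 1 0 0 0 0 0 0; 1 0 0 0 0 0 0; 1 0 0 0 0 0 0",
)

```text
time_s: 9.1
position: [521.0, -355.7, 99.4]
ee_rot: [[0.177, 0.984, -0.003], [0.984, -0.177, -0.0], [-0.001, -0.003, -1.0]]
contact_force: [-4.5, 0.2, 7.2]
opening: 0.13
finger_force: 57.8
```

Request:
step_arm(
  targets="1 0 0 5 0 0 0; 1 0 0 15 0 0 0; 1 0 0 30 0 0 0; 1 0 0 50 0 0 0; 1 0 0 50 0 0 0",
)

```text
time_s: 9.6
position: [524.0, -356.5, 151.3]
ee_rot: [[0.176, 0.984, 0.004], [0.984, -0.176, -0.002], [-0.002, 0.004, -1.0]]
contact_force: [0.1, 0.1, -4.1]
opening: 0.129
finger_force: 58.6
```

Request:
step_arm(
  targets="1 0 0 40 0 0 0; 1 0 0 80 0 0 0; 1 0 0 120 0 0 0; 1 0 40 140 0 0 0; 1 0 80 140 0 0 0; 1 0 125 140 0 0 0; 1 0 170 140 0 0 0; 1 0 215 140 0 0 0",
)

```text
time_s: 10.4
position: [521.7, -138.2, 287.2]
ee_rot: [[0.176, 0.984, -0.002], [0.984, -0.176, 0.002], [0.002, -0.002, -1.0]]
contact_force: [1.7, -0.6, -4.2]
opening: 0.124
finger_force: 59.8
```

Request:
step_arm(
  targets="1 -5 40 0 0 0 0.08; 1 -10 80 0 0 0 0.16; 1 -20 120 0 0 0 0.24; 1 -30 160 0 0 0 0.32; 1 -40 200 0 0 0 0.4; 1 -45 240 0 0 0 0.48; 1 -50 280 0 0 0 0.54; 1 -55 320 0 0 0 0.6",
)

```text
time_s: 11.2
position: [466.3, 181.8, 287.3]
ee_rot: [[-0.413, 0.911, -0.002], [0.911, 0.413, 0.001], [0.001, -0.002, -1.0]]
contact_force: [0.0, 0.7, -4.2]
opening: 0.13
finger_force: 59.8
```

Request:
step_arm(
  targets="1 -3 40 0 -0.02 0.05 0; 1 -6 80 0 -0.04 0.1 0; 1 -9 120 0 -0.065 0.143 0; 1 -12 160 -20 -0.09 0.19 0; 1 -13 195 -50 -0.11 0.24 0; 1 -13 201 -90 -0.13 0.286 0; 1 -13 201 -130 -0.13 0.286 0; 1 -13 201 -160 -0.13 0.286 0",
)

```text
time_s: 12.0
position: [453.4, 381.6, 123.1]
ee_rot: [[-0.411, 0.866, -0.286], [0.911, 0.391, -0.129], [-0.0, -0.313, -0.95]]
contact_force: [-0.5, 0.2, -2.9]
opening: 0.125
finger_force: 59.9
```

```bash
python3 - <<'E'
from h import *
o=manip.observe();print(o["position"],o["ee_rot"],o["contact_force"],o["q"])
im=grab_frame("side")[60:240,160:360]; a=cv2.resize(im,None,fx=3.3,fy=3.3,interpolation=cv2.INTER_CUBIC)
cv2.imwrite("pics/s6.png",a)
E
```

```text
[453.41524793 381.58789311 123.12124508] [[-4.11477061e-01  8.65537086e-01 -2.85538405e-01]
 [ 9.11420101e-01  3.90705703e-01 -1.29083123e-01]
 [-1.64746610e-04 -3.13360186e-01 -9.49634333e-01]] [-0.52075407  0.23508948 -2.93134777] [0.56879052 0.7599114  0.38915932 1.51568129 0.04505067 1.70836861]
```

View pics/s6.png

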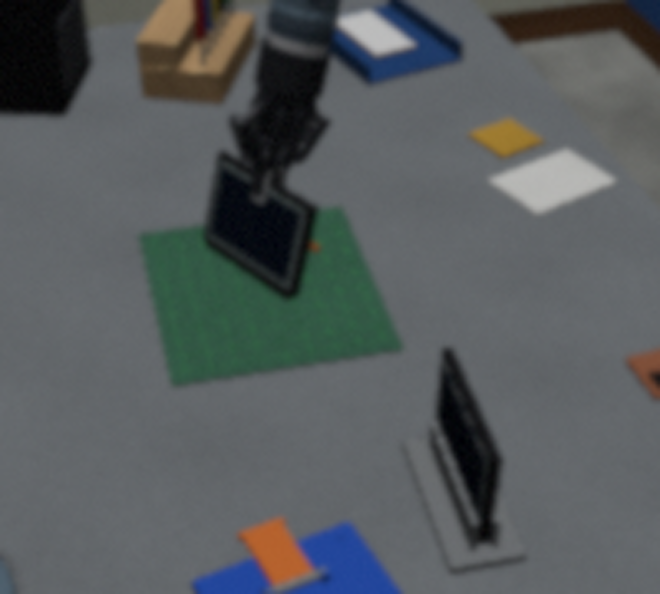

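The tablet is held over the mat at about (260,225) in the crop, leaning back, with the kickstand out behind at (315,247). I'll lower it to contact.

Request:
step_arm(
  targets="1 0 0 -15 0 0 0; 1 0 0 -22 0 0 0; 1 0 0 -27 0 0 0; 1 0 0 -30 0 0 0; 1 0 0 -30 0 0 0",
)

```text
time_s: 12.55
position: [454.0, 381.1, 98.2]
ee_rot: [[-0.41, 0.867, -0.283], [0.912, 0.39, -0.127], [0.0, -0.31, -0.951]]
contact_force: [0.4, -0.3, -3.8]
opening: 0.126
finger_force: 59.9
```

Request:
step_arm(
  targets="1 0 0 -2 0 0 0; 1 0 0 -3 0 0 0; 1 0 0 -3 0 0 0",
)

```text
time_s: 12.85
position: [453.8, 381.0, 94.9]
ee_rot: [[-0.41, 0.867, -0.283], [0.912, 0.39, -0.127], [0.0, -0.311, -0.95]]
contact_force: [0.2, -0.8, -2.8]
opening: 0.125
finger_force: 60.0
```

Request:
step_arm(
  targets="1 0 0 -2 0 0 0; 1 0 0 -3 0 0 0; 1 0 0 -3 0 0 0",
)

```text
time_s: 13.15
position: [453.6, 380.9, 91.5]
ee_rot: [[-0.41, 0.866, -0.284], [0.912, 0.39, -0.128], [-0.0, -0.312, -0.95]]
contact_force: [0.5, -0.7, -4.2]
opening: 0.129
finger_force: 60.0
```

Request:
step_arm(
  targets="1 0 0 -1 0 0 0; 1 0 0 -2 0 0 0; 1 0 0 -2 0 0 0",
)

```text
time_s: 13.45
position: [453.8, 380.9, 90.1]
ee_rot: [[-0.41, 0.867, -0.283], [0.912, 0.39, -0.127], [0.0, -0.311, -0.95]]
contact_force: [-0.2, -0.8, -0.7]
opening: 0.129
finger_force: 60.4
```

Request:
step_arm(
  targets="1 0 0 -1 0 0 0; 1 0 0 -1 0 0 0; 1 0 0 -1 0 0 0",
)

```text
time_s: 13.75
position: [453.8, 380.7, 89.9]
ee_rot: [[-0.41, 0.867, -0.283], [0.912, 0.39, -0.128], [-0.0, -0.311, -0.951]]
contact_force: [0.3, -2.9, 6.6]
opening: 0.129
finger_force: 61.1
```

It's seated, so I'll release gently.

Request:
step_arm(
  targets="0.7 0 0 0 0 0 0; 0.5 0 0 0 0 0 0; 0.3 0 0 0 0 0 0; 0.1 0 0 0 0 0 0; 0 0 0 0 0 0 0; 0 0 0 0 0 0 0; 0 0 0 0 0 0 0",
)

```text
time_s: 14.45
position: [453.7, 381.0, 88.6]
ee_rot: [[-0.41, 0.867, -0.284], [0.912, 0.39, -0.128], [0.0, -0.311, -0.95]]
contact_force: [0.8, -0.3, 0.2]
opening: 0.501
finger_force: 0.0
```

```bash
python3 - <<'E'
from h import *
o=manip.observe();print(o["position"],o["opening"],o["contact_force"])
grab_frame("side");print([(np.round(d["location"],1),np.round(d["score"],2)) for d in tip_of("side","tablet_mid")])
print(proj("side",[446,379,61]))
E
```

```text
[453.72261887 380.99187563  88.63098977] 0.5013440925261804 [ 0.75776801 -0.33351542  0.22018479]
[(array([237., 135.]), np.float64(0.77)), (array([250.8, 241.1]), np.float64(0.66)), (array([400.5, 362.1]), np.float64(0.64)), (array([288.4, 364.4]), np.float64(0.61))]
[[238.44625952 134.5791597 ]]
```

Released with no contact force, and the tablet is found at (237,135), against (238,135) predicted. I'll retreat along the tool axis.

Request:
step_arm(
  targets="0 6 3 19 0 0 0; 0 11 5 38 0 0 0; 0 20 9 67 0 0 0; 0 28 13 95 0 0 0; 0 42 19 140 0 0 0; 0 42 19 180 0 0 0; 0 42 -30 200 0 0 0; 0 42 -75 200 0 0 0",
)

```text
time_s: 15.35
position: [499.2, 312.1, 288.2]
ee_rot: [[-0.413, 0.867, -0.277], [0.911, 0.394, -0.126], [0.0, -0.304, -0.953]]
contact_force: [1.1, 0.3, -0.0]
opening: 0.499
finger_force: 0.0
```

Request:
step_arm(
  targets="0 0 -45 0 0 0 0; 0 0 -90 0 0 0 0; 0 0 -135 0 0 0 0; 0 0 -180 0 0 0 0; 0 0 -180 0 0 0 0",
)

```text
time_s: 15.85
position: [495.6, 125.3, 289.0]
ee_rot: [[-0.405, 0.869, -0.284], [0.914, 0.384, -0.128], [-0.002, -0.311, -0.95]]
contact_force: [-0.1, 0.3, -0.4]
opening: 0.501
finger_force: 0.0
```

```bash
python3 - <<'E'
from h import *
np.set_printoptions(precision=1,suppress=True)
L={}
for n in("side","top"):
  grab_frame(n)
  for t in ("tablet_mid","other_tablet_mid"):
    L[n,t]=[(np.round(d["location"],1),round(float(d["score"]),2)) for d in tip_of(n,t)]; print(n,t,L[n,t])
im=np.hstack([cv2.resize(grab_frame(n)[a:a+150,b:b+150],(400,400),interpolation=cv2.INTER_CUBIC) for n,a,b in(("side",75,165),("top",120,55))])
print(proj("top",[446,379,61]),manip.observe()["time_s"])
s=L["side","tablet_mid"]; t=L["top","tablet_mid"]
pick=lambda l,p:min(l,key=lambda e:np.hypot(*(e[0]-p)))[0]
print(tri([("side",pick(s,(238,135))),("top",pick(t,proj("top",[446,379,61])[0]))]))
cv2.imwrite("pics/fin.png",im)
E
```

```text
side tablet_mid [(array([250.5, 239.7]), 0.98), (array([290.1, 365.6]), 0.87), (array([238.1, 134.2]), 0.85), (array([400.8, 362.5]), 0.78)]
side other_tablet_mid [(array([303.2, 193.4]), 0.81)]
top tablet_mid [(array([294.9, 232.4]), 0.97), (array([436.9, 245.5]), 0.89), (array([463.1, 154.5]), 0.76)]
top other_tablet_mid []
[[121.9 194.7]] 16.25
[339.6 -81.  381.5]
```

My picture budget is spent, so I'll check the standing pose by comparing the dark blob's extent with the predicted corners.

```bash
python3 - <<'E'
from h import *
np.set_printoptions(precision=1,suppress=True)
x=np.array([.911,.413,0]);y=np.array([-.413,.911,0]);z=np.array([0,0,1.])
c=np.array([445.5,377.5,61])
for n,(r0,r1,c0,c1) in(("side",(95,185,195,285)),("top",(140,250,70,190))):
    im=grab_frame(n)[r0:r1,c0:c1].astype(int); m=((im.max(2)<45)).astype(np.uint8)
    k,l,st,_=cv2.connectedComponentsWithStats(m); i=1+np.argmax(st[1:,4]); print(n,"dark box",st[i][:4]+[c0,r0,0,0],st[i][4])
    o=(im[...,2]>im[...,1]+50)&(im[...,2]>110); q=np.argwhere(o); print(" orange",len(q),(q.mean(0)[::-1]+[c0,r0]) if len(q) else "")
    for a in(10,18,26):
        a=np.radians(a); X=np.cos(a)*x-np.sin(a)*z; Z=np.cos(a)*z+np.sin(a)*x
        P=proj(n,[c+sx*6*X+sy*82.5*y+sz*57.5*Z for sx in(-1,1) for sy in(-1,1) for sz in(-1,1)])
        kk=proj(n,[c+11*X+4.5*Z+55*(np.sin(2)*X+np.cos(2)*Z)])[0]
        print(np.degrees(a),"box",P.min(0),P.max(0)-P.min(0),"kick",kk)
print(manip.observe()["contact_force"])
E
```

```text
side dark box [224 115  32  43] 804
 orange 0 
10.0 box [222.9 112. ] [32.7 46.2] kick [250.2 135.4]
18.0 box [221.3 111.9] [35.9 46.6] kick [249.4 137.5]
26.0 box [219.8 111.9] [39.  46.6] kick [248.3 139.5]
top dark box [174 140   9   5] 25
 orange 0 
10.0 box [ 81.9 173.8] [77.  40.3] kick [119.6 178. ]
18.0 box [ 81.5 171.3] [78.1 45.1] kick [121.2 180. ]
26.0 box [ 81.3 169.2] [78.7 49.4] kick [122.9 182.2]
[-0.8 -0.1 -1.3]
```

```bash
python3 - <<'E'
from h import *
for n,(r0,r1,c0,c1) in(("side",(95,185,195,285)),("top",(160,240,80,175))):
    im=grab_frame(n)[r0:r1,c0:c1].astype(int); g=im[...,1]-im[...,2]
    m=((g<22)&(im.max(2)<75)).astype(np.uint8)
    k,l,st,_=cv2.connectedComponentsWithStats(m)
    print(n,[(s[:4]+[c0,r0,0,0],s[4]) for s in sorted(st[1:],key=lambda s:-s[4])[:2]])
    if n=="top":
        for r in im[::8,::8]: print(" ".join("%d,%d,%d"%tuple(p) for p in r))
E
```

```text
side [(array([223, 114,  34,  44]), np.int32(927)), (array([261,  95,  24,  19]), np.int32(283))]
top [(array([135, 160,  30,  80]), np.int32(743))]
137,123,102 144,130,108 149,134,113 141,128,107 129,116,98 118,108,86 105,93,78 98,87,72 76,69,57 58,63,47 86,112,66 87,110,67
133,119,98 142,129,109 148,132,112 141,128,110 132,118,100 119,103,87 107,97,81 96,86,70 77,70,59 53,49,41 89,115,68 86,110,67
134,122,100 137,125,104 149,136,116 145,132,110 132,119,100 120,107,87 111,98,82 94,82,67 80,72,61 51,49,41 88,110,68 89,112,67
133,116,97 140,127,106 147,133,114 146,132,113 134,121,102 122,107,91 110,99,82 101,92,75 84,74,64 61,55,46 89,108,66 85,106,66
130,116,97 139,126,105 149,134,114 146,132,112 136,124,104 122,109,91 110,98,83 98,89,74 84,74,63 65,60,51 89,112,68 84,111,64
104,94,78 101,89,76 108,96,82 109,98,83 104,92,78 89,79,66 85,77,63 78,67,56 72,66,56 54,47,39 64,77,47 82,105,63
120,107,89 135,120,99 146,132,111 149,136,115 138,125,106 125,112,94 117,106,88 107,97,81 91,83,67 71,65,54 68,77,51 82,100,61
131,117,98 134,121,101 144,130,110 151,136,117 142,129,109 125,112,92 118,106,88 110,100,84 94,84,71 76,69,59 51,52,35 89,108,69
132,118,96 134,119,99 143,129,109 150,136,115 143,130,110 127,115,97 119,107,88 107,96,81 97,87,73 75,66,54 54,49,41 83,103,64
128,113,95 135,121,101 140,125,105 150,136,115 145,130,110 129,116,98 116,102,85 112,103,87 98,88,73 87,77,67 59,53,44 87,117,66
```

The top view is blocked by the arm. The side view gives a silhouette of 34x44 px at (223,114), against 36x47 predicted for an 18° lean, so the tablet is standing. I'm handing in.

```bash
python3 -c "
from workcell import manip
print(manip.job_done())"
```

```text
the job is handed in; nothing more can be done
None
```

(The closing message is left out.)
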